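# Step the tube carousel back one notch

### The job

The tube carousel has been turned a notch too far. With a fingertip, lift its ratchet pawl (with the yellow bar) out of the teeth and lay it right back, push the wheel backward (clockwise seen from above) to the notch where its red peg stands at the white pointer, then tip the pawl down again so that it sits fully in that notch. Pick nothing up, and leave the vials and the other things on the bench where they stand.

Things in the scene. Friction and masses are not known exactly. Their poses are not given: they have to be found in the camera images.
- carousel: Hand-indexed tube carousel fixed to the bench; only its place and yaw vary. Teal deck 260 x 330 mm (in its own frame x -130 to 130, y -130 to 200 mm), deck top 38 mm above the bench. Origin on the bench under the wheel's axle, z up; the pawl stands on its +y side, at x = 0.
- wheel_hub (a point): Top of the black hub (radius 22 mm) on the wheel's axle, 78 mm above the bench. The wheel is an aluminium disc of radius 102 mm, top 70 mm above the bench, with eight saw-like teeth up to 12 mm high (radius 82 to 100 mm) and eight notches 45 degrees apart. Three blue-capped vials, fixed to the wheel 58 mm from the axle, stand 25 mm above the disc.
- wheel (a joint): Turn of the wheel (rad), + = forward = counter-clockwise from above; a notch is 0.785. Starts 0 to 0.4; at -0.785 the red peg is at the white pointer. At each multiple of 0.785 the pawl fits a notch, with 0.055 play either way. Pawl down: turns forward (teeth raise the pawl), not back past the notch. Stiff (about 1.5 N at the peg), stays where left.
- pawl (a joint): Lift of the pawl (rad): 0 = down, nose fully in a notch; up to about 0.4 = nose lying on a tooth; 0.95 = laid right back on its stop. It tips over by its own weight (0.15 kg, under 1 N at the bar): below about 0.48 it falls down onto the wheel, above that it falls back and stays back.
- pawl_hinge (a point): Centre of the pawl's hinge, 125 mm from the axle on the carousel's +y side and 88 mm above the bench; hinge axis along the carousel's x. The cheeks beside it are 96 mm tall.
- pawl_bar (a point): Centre of the yellow cross bar at the top of the pawl's upright tab: 14 mm thick, 34 mm long along the carousel's x, 58 mm from the hinge. With the pawl down the 6 mm thick, 16 mm wide steel tab stands upright over the hinge and the pawl's arm reaches 41 mm from the hinge towards the axle (-y); as the pawl lifts, the bar swings outward (+y) and down and the arm swings up.
- peg_mid (a point): Point on the axis of the wheel's red push peg, 105 mm above the bench and 58 mm from the axle. The peg is a 14 mm post (18 mm at its cap) that stands up from 70 to 130 mm above the bench; a red stripe runs from it to the rim.
- pointer_top (a point): Top of the fixed white pointer post beside the rim, 84 mm above the bench, 114 mm from the axle; a white stripe on the deck runs outward from it.
- vial_white: Bystander: amber vial with a white cap, 25 mm across, 46 mm tall, standing on the carousel's deck. Origin under its centre.
- vial_blue: Bystander: amber vial with a blue cap, 25 mm across, 46 mm tall, standing on the carousel's deck. Origin under its centre.
- spray: Bystander: white spray bottle with a green trigger, 74 mm across, 222 mm tall. Origin under its centre.
- rack: Bystander: orange tube rack with five capped tubes, 70 x 200 mm (x, y), 92 mm tall. Origin under its centre.
- tip_box: Bystander: blue box of pipette tips, 85 x 125 mm (x, y), 58 mm tall. Origin under its centre.
- beaker: Bystander: glass beaker, 68 mm across, 85 mm tall. Origin under its centre.
- reagent: Bystander: amber reagent jar with a red cap, 52 mm across, 110 mm tall. Origin under its centre.

How it is judged:
By the outcome, as a careful person would: the job done as asked, in the order asked, and still so for the second after the job is handed in, with the robot touching nothing.
It also fails if it takes over 61 s, if anything falls off the work surface, if the arm or the gripper's body presses on something with over 40 N, if the wrist force passes 120 N, or if a joint passes its speed limit or range.

### The arm

A 7-joint arm with a two-finger parallel gripper is mounted at the origin on the work surface. World frame = base frame: x ahead of the robot, y to its left, z up, the work surface at z = 0. Lengths are in m, angles in rad, forces in N, time in s.
With the tool pointing down it reaches from about 0.425 to 0.875 m from the base axis. Payload 4.7 kg.
Tool frame: the origin (TCP) lies midway between the tips of the shut fingers; the grasp point (between the pads) lies 19 mm behind it; z points along the fingers, y is the direction in which the jaws open and shut (so a half turn about z gives the same grasp; the last joint's range is limited). The gripper opens to 87 mm and grips with 3 to 60 N. Pads are 19 mm wide; open, the fingers measure 117 mm over their backs; the gripper's body (75 mm by 190 mm) begins 51 mm behind the grasp point.
Start: joints at [1.237, 0.321, -0.07, 1.45, 0.023, 1.371, -0.057], TCP at [0.222, -0.611, 0.223] pointing down, gripper open.
Joint ranges: [-2.86, 2.86], [-0.3, 2.09], [-1.38, 1.24], [0.06, 2.45], [-1.56, 4.7], [0.09, 2.05], [-2.69, 2.69]. Speed limits (rad/s): [2.57, 2.57, 3.14, 3.14, 3.14, 3.14, 3.14].

### API

Orientations are given as a rotation vector (axis times angle).
In Python, from bench import * gives the robot as it stands.
- The arm moves only by the tool move_arm, never from a script. Its arguments are lists of equal length, an entry for each row: "jaw": the closure in counts, from 0 (fully open) to 255 (shut); "slide": the shift along the tool's x, y, z in cm, a list of three; "dr": the turn, a rotation vector about the tool's x, y, z in degrees, a list of three. A call has 1 to 5 rows; each row shifts and turns the commanded pose from where the row before left it, along the tool's axes as they then stand; what a row does not reach is not made up. A row lasts 1/10 s, in which the tool goes at most 50 mm and 8.59 degrees, less where a joint would pass 70% of its speed; a pose out of reach is approached as far as the arm can. A call with a gripper value outside its range is refused whole. The fingers move at their own pace and stop on an object; "force" is the grip in N (left out, the last holds). Time passes only in rows, so rows that do not move let the fingers close. It gives the time, the measured TCP pose, the force and the opening at its end, in the units of the state.
- get_state(): the state, without advancing time (a new reading comes with each control period).
- get_image(name): name is "scene" or "top"; returns (picture, depth): 384x512x3 uint8, red, green, blue; 384x512 float32, m along the optical axis (not along the pixel's ray), 0 where there is no reading.
- camera_params(name): a dict with "K" (3x3 intrinsics, pixels), "extrinsics" (4x4, takes a point from camera to world coordinates). Camera axes: x right, y up, looking along -z (the intrinsics and any distortion apply to the point x, -y, -z); pixel columns grow to the right and rows downward; lengths in m; the calibration is good to about 2 mm. A picture is of the moment at which its call begins. camera_params takes no time and is no camera call.
- close_job(): hands the job in, once; it reports no verdict.
Trained networks look in the newest picture that a camera, given by its name, has taken for a name from the list of things; names that differ only in an ending like _2 or _b are one class to them, and where a whole thing is asked for, a point or a joint stands for the part that bears it (a point fixed in the world has none). Each returns a list of dicts, best first, with "score" (0 to 1); they miss things now and then, are a little off and sometimes report something else, mostly with a low value. They report only what shows in the picture. A call takes as long as a camera call.
- regions_of(camera, query): "mask" (384x512 bool, what is visible of it) and "xy" ([column, row] in pixels, amid what is visible of it).
The state is a dict: "time": time; "joint_positions": joint angles; "qd": joint speeds; "joint_torque": joint torques, N m; "position": TCP position; "tool_rot": TCP orientation; "ft_force": force on the tool from outside, world axes, zero at the start; "torque": the same for the moment, N m; "grip_width": opening from 0.0 (shut) to 1.0 (fully open).
Only numpy, scipy, OpenCV 4.12 (cv2) and the standard library are available. Lean on these libraries where they do the work, as an engineer would, in place of code of your own. Each camera call takes 0.05 s, during which the arm holds its last target.

## Working session

There is one attempt and no reset: what is moved stays moved. The work goes in short steps, Python scripts to look and compute and a tool call to move; the robot and the scene stay as the last step left them, time stands still between calls to the robot, and variables do not carry over. Pictures are saved under pics/ and viewed, and the job is handed in when it is done.

Besides the shell and the picture viewer there is one more tool, called after "Emit:" by a JSON object that holds its "op" and its "data". move_arm: Moves the arm, as the interface text tells. Its arguments: {"type":"object","properties":{"jaw":{"type":"array","items":{"type":"number"}},"slide":{"type":"array","items":{"type":"array","items":{"type":"number"}}},"dr":{"type":"array","items":{"type":"array","items":{"type":"number"}}},"force":{"type":"number"}},"required":["jaw","slide","dr"]}

```bash
ls; mkdir -p pics; python3 - <<'E'
from bench import *
import cv2,numpy as np
s=get_state(); print({k:np.round(v,3) for k,v in s.items()})
for n in("scene","top"):
    im,d=get_image(n); cv2.imwrite(f"pics/{n}0.png",im[:,:,::-1]); np.savez(f"pics/{n}0.npz",im=im,d=d)
    p=camera_params(n); print(n,np.round(p["K"],1).tolist(),np.round(p["extrinsics"],3).tolist(),p.keys())
E
```

```text
pics
{'time': np.float64(0.0), 'joint_positions': array([ 1.237,  0.322, -0.07 ,  1.452,  0.023,  1.371, -0.057]), 'qd': array([ 0.001, -0.001,  0.001, -0.   ,  0.   ,  0.002,  0.001]), 'joint_torque': array([ 0.0000e+00, -4.9130e+01, -4.0400e-01, -3.1253e+01, -6.4000e-02,
        4.4000e-02,  0.0000e+00]), 'position': array([ 0.221, -0.611,  0.221]), 'tool_rot': array([-3.092e+00, -5.430e-01,  1.000e-03]), 'ft_force': array([-1.67 , -0.286, -0.274]), 'torque': array([-0.002, -0.029,  0.007]), 'grip_width': np.float64(0.996)}
scene [[380.6, 0.0, 260.5], [0.0, 380.6, 195.5], [0.0, 0.0, 1.0]] [[-0.773, -0.486, 0.407, 1.0], [0.634, -0.579, 0.513, 0.566], [-0.014, 0.655, 0.756, 0.946], [0.0, 0.0, 0.0, 1.0]] dict_keys(['K', 'extrinsics'])
top [[379.4, 0.0, 258.8], [0.0, 379.4, 186.6], [0.0, 0.0, 1.0]] [[-0.004, 0.988, -0.155, 0.358], [-1.0, -0.003, 0.007, -0.005], [0.007, 0.155, 0.988, 1.381], [0.0, 0.0, 0.0, 1.0]] dict_keys(['K', 'extrinsics'])
```

View pics/scene0.png

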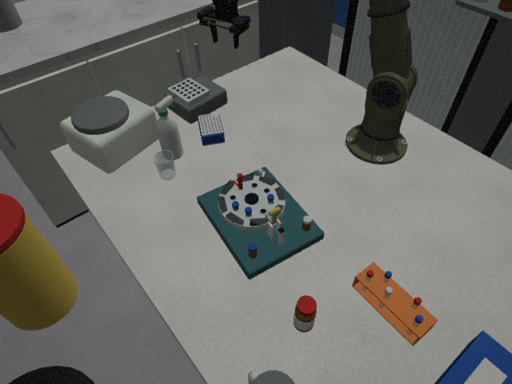

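View pics/top0.png

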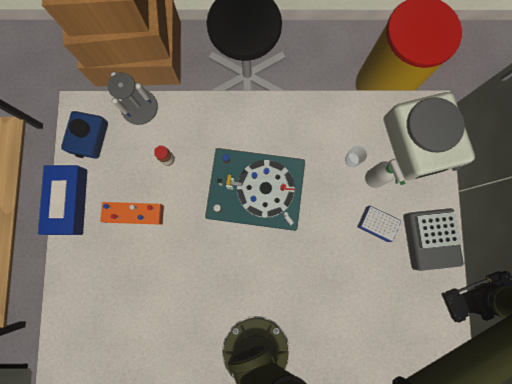

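```bash
cat > h.py <<'E'
from bench import *
import cv2,numpy as np
from scipy.spatial.transform import Rotation as R
def w(n,u,v,d):
    p=camera_params(n);K=np.array(p["K"]);T=np.array(p["extrinsics"])
    x=(u-K[0,2])/K[0,0]*d; y=(v-K[1,2])/K[1,1]*d
    return T[:3,:3]@np.array([x,-y,-d])+T[:3,3]
def wz(n,u,v,z):
    T=np.array(camera_params(n)["extrinsics"]); c=T[:3,3]; r=w(n,u,v,1.)-c
    return c+r*(z-c[2])/r[2]
def pr(n,X):
    p=camera_params(n);K=np.array(p["K"]);T=np.array(p["extrinsics"])
    c=T[:3,:3].T@(np.array(X)-T[:3,3]); return np.array([K[0,2]+K[0,0]*c[0]/-c[2],K[1,2]+K[1,1]*-c[1]/-c[2]])
E
python3 - <<'E'
from h import *
for n in("top","scene"):
    im,d=get_image(n)
    for q in("wheel_hub","pawl_bar","peg_mid","pointer_top","pawl_hinge"):
        for r in regions_of(n,q)[:2]:
            u,v=r["xy"]; print(n,q,round(r["score"],2),np.round([u,v]), r["mask"].sum(), np.round(w(n,u,v,d[int(v),int(u)]),3))
E
```

```text
top wheel_hub 0.78 [256. 188.] 6474 [ 0.56  -0.004  0.071]
top pawl_bar 0.38 [228. 178.] 63 [0.579 0.089 0.151]
top peg_mid 0.74 [263. 194.] 2584 [ 0.537 -0.03   0.068]
top pawl_hinge 0.62 [256. 189.] 6460 [ 0.556 -0.004  0.073]
top pawl_hinge 0.2 [132. 213.] 1213 [0.476 0.429 0.052]
scene wheel_hub 0.76 [256. 217.] 7706 [0.592 0.027 0.071]
scene pawl_bar 0.66 [274. 215.] 219 [0.578 0.092 0.132]
scene peg_mid 0.93 [248. 200.] 2738 [ 0.573 -0.033  0.078]
scene pointer_top 0.6 [260. 219.] 7855 [0.588 0.042 0.073]
scene pawl_hinge 0.68 [258. 218.] 7678 [0.587 0.031 0.068]
```

The scene view shows the bar near (274,212), the peg near (239,180) and the hub near (252,199). In the top view the bar is at (229,182), the hub at (265,188) and the pointer at about (289,218). I'll zoom in and measure these.

```bash
python3 - <<'E'
from h import *
a=np.load("pics/top0.npz");im=a["im"];c=im[140:240,195:315];cv2.imwrite("pics/t0z.png",cv2.resize(c[:,:,::-1],None,fx=6,fy=6,interpolation=cv2.INTER_CUBIC))
a=np.load("pics/scene0.npz");im=a["im"];c=im[160:280,190:330];cv2.imwrite("pics/s0z.png",cv2.resize(c[:,:,::-1],None,fx=5,fy=5,interpolation=cv2.INTER_CUBIC))
E
```

```text
(no output)
```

View pics/t0z.png

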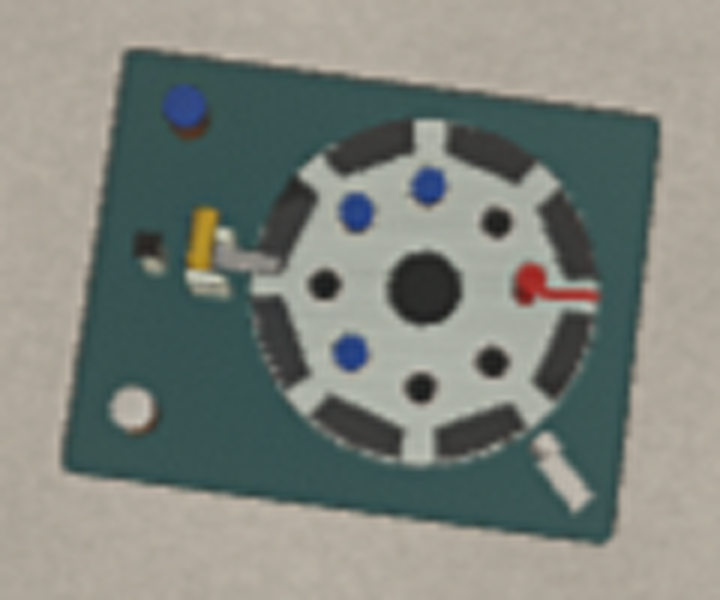

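View pics/s0z.png

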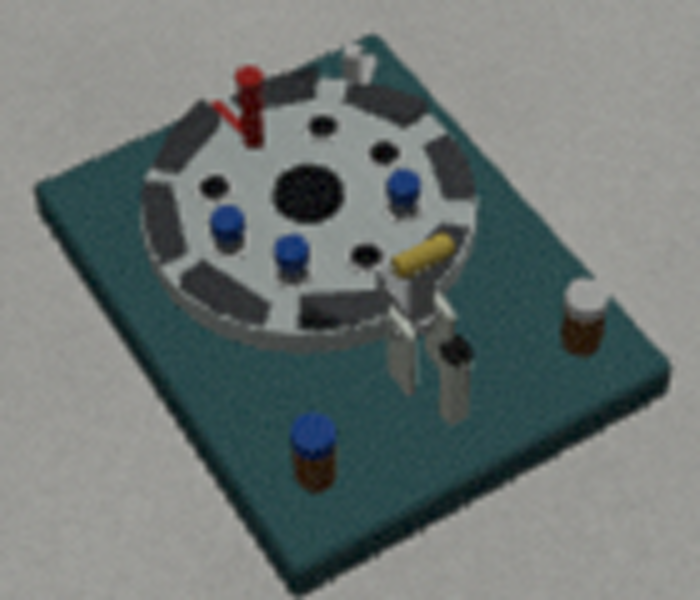

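```bash
python3 - <<'E'
from h import *
f=lambda p:(195+(p[0]+.5)/6-.5,140+(p[1]+.5)/6-.5)
C=[wz("top",*f(p),.038)[:2] for p in[(125,48),(660,118),(608,545),(65,468)]]
print(np.round(C,4))
loc=np.array([(130,200),(130,-130),(-130,-130),(-130,200)])/1000
# rigid fit
A=loc-loc.mean(0);B=np.array(C)-np.mean(C,0);H=A.T@B;th=np.arctan2(H[0,1]-H[1,0],H[0,0]+H[1,1])
Rm=np.array([[np.cos(th),-np.sin(th)],[np.sin(th),np.cos(th)]]);o=np.mean(C,0)-Rm@loc.mean(0)
print("yaw",np.degrees(th),"o",o,"res",np.round(np.array(C)-(loc@Rm.T+o),4).tolist())
print("hub",wz("top",*f((424,288)),.078))
pt=wz("top",*f((543,442)),.084)[:2]; print("pointer loc",Rm.T@(pt-o))
pg=wz("top",*f((530,274)),.13)[:2];l=Rm.T@(pg-o); print("peg loc",l,np.hypot(*l),np.degrees(np.arctan2(l[1],l[0])))
b=wz("top",*f((203,238)),.153)[:2]; print("bar loc z.153",Rm.T@(b-o),b)
g=lambda p:(190+(p[0]+.5)/5-.5,160+(p[1]+.5)/5-.5)
print("scene hub",wz("scene",*g((308,193)),.078)); 
pg=wz("scene",*g((249,76)),.13)[:2];l=Rm.T@(pg-o); print("peg loc",l,np.degrees(np.arctan2(l[1],l[0])))
pt=wz("scene",*g((353,50)),.084)[:2]; print("pointer loc",Rm.T@(pt-o))
b=wz("scene",*g((424,254)),.146)[:2]; print("bar",Rm.T@(b-o))
q=wz("scene",*g((457,350)),.09)[:2]; print("blackstop z.09",Rm.T@(q-o))
q=wz("top",*f((150,246)),.09)[:2]; print("blackstop z.09",Rm.T@(q-o))
E
```

```text
[[ 0.7133  0.1424]
 [ 0.6692 -0.1812]
 [ 0.4128 -0.1449]
 [ 0.4589  0.1742]]
yaw -7.84075343015042 o [ 0.55878713 -0.03705879] res [[-0.0015, -0.0009], [-0.0006, 0.0023], [0.0005, 0.0032], [0.0017, -0.0046]]
hub [ 0.55943642 -0.03693061  0.078     ]
pointer loc [-0.0793743  -0.07861268]
peg loc [ 0.008193   -0.05705277] 0.05763803990572546 -81.82797559712313
bar loc z.153 [0.00014635 0.1239384 ] [0.57583982 0.08570096]
scene hub [ 0.56081131 -0.0328893   0.078     ]
peg loc [ 0.00572566 -0.05418625] -83.96815203378574
pointer loc [-0.0813548  -0.07898564]
bar [-0.00175694  0.1259947 ]
blackstop z.09 [-0.00534427  0.15539274]
blackstop z.09 [0.0018942  0.15955021]
```

```bash
cat >> h.py <<'E'
TH=np.radians(-7.84);O=np.array([.5592,-.0362])
RM=np.array([[np.cos(TH),-np.sin(TH)],[np.sin(TH),np.cos(TH)]])
def L(p): return np.r_[RM.T@(np.array(p[:2])-O),p[2]]
def W(l): return np.r_[RM@np.array(l[:2])+O,l[2]]
def st(tgt=None):
    s=get_state();Rt=R.from_rotvec(s["tool_rot"]).as_matrix()
    print("t",round(float(s["time"]),2),"loc mm",np.round(L(s["position"])*1000,1),"F",np.round(s["ft_force"],1),"g",round(float(s["grip_width"]),2))
    x=Rt[:,0];print("tool x yaw",round(np.degrees(np.arctan2(x[1],x[0])),2),"z",np.round(Rt[:,2],3))
    if tgt is not None: print("slide cm",np.round(Rt.T@(W(np.array(tgt)/1000)-s["position"])*100,2))
E
sed -i 's/x/x/' h.py
```

Emit:
{"op": "move_arm", "data": {"jaw": [255,255,255,255], "slide": [[0,0,-2],[0,0,-2],[0,0,-2],[0,0,-2]], "dr": [[0,0,7],[0,0,7],[0,0,7],[0,0,6.7]], "force": 20}}

```text
time: 1.1
position: [0.2215, -0.6111, 0.3035]
tool_rot: [3.134, -0.221, 0.0]
ft_force: [-1.0, 0.2, 0.4]
grip_width: 0.721
```

```bash
python3 -c "
from h import *
st((0,88,300))"
```

```text
t 1.1 loc mm [-256.1 -615.5  303.5] F [-1.   0.2  0.4] g 0.72
tool x yaw -8.05 z [ 0. -0. -1.]
slide cm [ 25.35 -70.45   0.33]
```

Emit:
{"op": "move_arm", "data": {"jaw": [255,255,255,255,255], "slide": [[1.7,-4.6,0],[1.7,-4.6,0],[1.7,-4.6,0],[1.7,-4.6,0],[1.7,-4.6,0]], "dr": [[0,0,0],[0,0,0],[0,0,0],[0,0,0],[0,0,0]]}}

```text
time: 1.6
position: [0.3375, -0.3929, 0.3028]
tool_rot: [3.134, -0.213, 0.001]
ft_force: [1.4, 0.5, 0.2]
grip_width: 0.264
```

Emit:
{"op": "move_arm", "data": {"jaw": [255,255,255,255,255], "slide": [[1.7,-4.6,0],[1.7,-4.6,0],[1.7,-4.6,0],[1.7,-4.6,0],[1.7,-4.6,0]], "dr": [[0,0,0],[0,0,0],[0,0,0],[0,0,0],[0,0,0]]}}

```text
time: 2.1
position: [0.4528, -0.1764, 0.303]
tool_rot: [3.133, -0.213, 0.001]
ft_force: [0.4, -0.1, 0.9]
grip_width: 0.006
```

Emit:
{"op": "move_arm", "data": {"jaw": [255,255,255,255,255], "slide": [[1.7,-4.6,0],[1.7,-4.6,0],[1.7,-4.6,0],[1.7,-4.6,0],[1.7,-4.6,0]], "dr": [[0,0,0],[0,0,0],[0,0,0],[0,0,0],[0,0,0]]}}

```text
time: 2.6
position: [0.5682, 0.0397, 0.303]
tool_rot: [3.134, -0.214, 0.002]
ft_force: [0.9, -0.3, 0.4]
grip_width: 0.005
```

```bash
python3 -c "
from h import *
st((0,90,160))"
```

```text
t 2.6 loc mm [ -1.5  76.4 303. ] F [ 0.9 -0.3  0.4] g 0.01
tool x yaw -7.81 z [ 0.001 -0.001 -1.   ]
slide cm [ 0.13 -1.37 14.3 ]
```

Emit:
{"op": "move_arm", "data": {"jaw": [255,255,255,255,255], "slide": [[0.1,-0.5,4],[0,0,4],[0,0,4],[0,0,2.4],[0,0,0]], "dr": [[0,0,0],[0,0,0],[0,0,0],[0,0,0],[0,0,0]]}}

```text
time: 3.1
position: [0.5663, 0.0424, 0.1547]
tool_rot: [3.134, -0.213, -0.012]
ft_force: [1.0, -0.3, -0.4]
grip_width: 0.007
```

```bash
cat > see.py <<'E'
from h import *
import sys
k=sys.argv[1]
st()
im,d=get_image("scene");cs=cv2.resize(im[120:280,190:330],None,fx=3.7,fy=3.7,interpolation=cv2.INTER_CUBIC)
if len(sys.argv)>2:
    im2,_=get_image("top")
    cv2.imwrite(f"pics/{k}t.png",cv2.resize(im2[140:240,195:315,::-1],None,fx=6,fy=6,interpolation=cv2.INTER_CUBIC))
cv2.imwrite(f"pics/{k}.png",cs[:,:,::-1])
E
python3 see.py a 1
```

```text
t 3.1 loc mm [ -3.7  78.8 154.7] F [ 1.  -0.3 -0.4] g 0.01
tool x yaw -7.77 z [-0.007 -0.    -1.   ]
```

View pics/a.png

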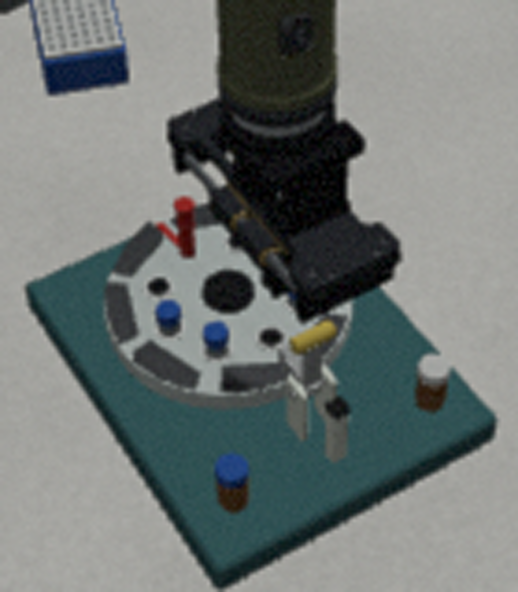

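View pics/at.png

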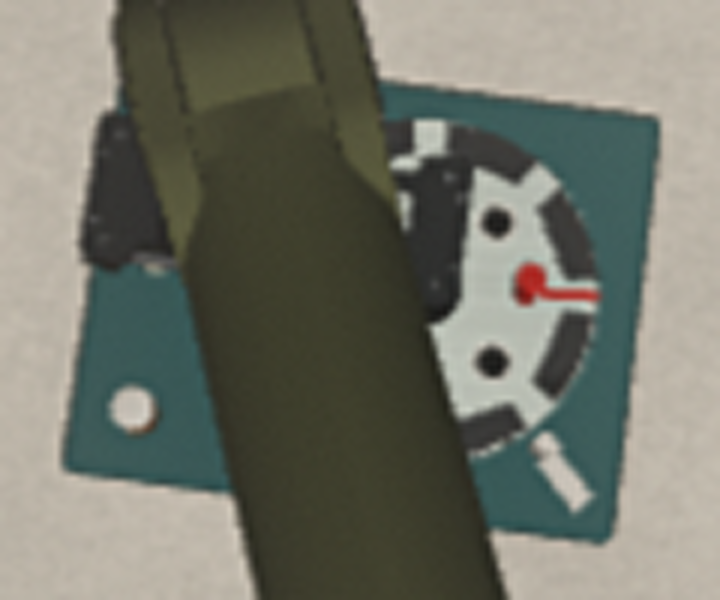

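The finger is on the wheel side of the bar (the bar is at 313,336 in the crop) and clear of it. I'll lower it and push outward.

Emit:
{"op": "move_arm", "data": {"jaw": [255,255,255,255,255], "slide": [[0.4,-0.4,1.5],[0,-1,0],[0,-1,0],[0,-1,0],[0,0,0]], "dr": [[0,0,0],[0,0,0],[0,0,0],[0,0,0],[0,0,0]]}}

```text
time: 3.7
position: [0.578, 0.0791, 0.1442]
tool_rot: [-3.133, 0.207, -0.002]
ft_force: [0.4, -0.4, -0.1]
grip_width: 0.007
```

```bash
python3 see.py b
```

```text
t 3.7 loc mm [  2.9 116.8 144.2] F [ 0.4 -0.4 -0.1] g 0.01
tool x yaw -7.56 z [ 0.001  0.001 -1.   ]
```

View pics/b.png

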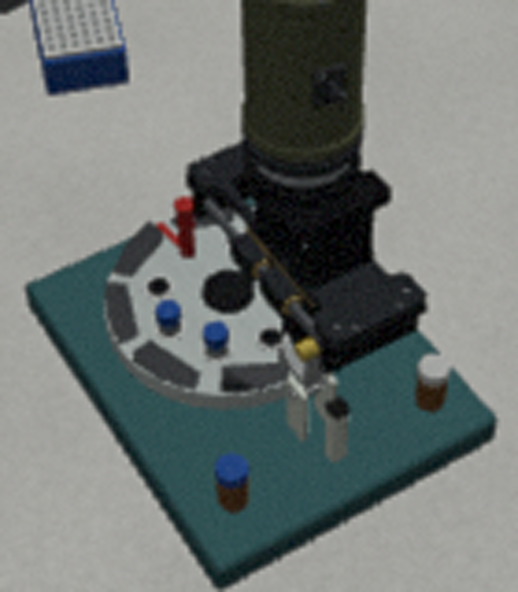

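Emit:
{"op": "move_arm", "data": {"jaw": [255,255,255,255,255], "slide": [[-0.3,-0.5,0.9],[0,-0.7,0.3],[0,-0.7,0.3],[0,-0.5,0.3],[0,0,0]], "dr": [[0,0,0],[0,0,0],[0,0,0],[0,0,0],[0,0,0]]}}

```text
time: 4.25
position: [0.5776, 0.1016, 0.125]
tool_rot: [-3.134, 0.21, 0.001]
ft_force: [0.2, -0.2, -0.0]
grip_width: 0.002
```

```bash
python3 see.py c
```

```text
t 4.25 loc mm [ -0.6 139.1 125. ] F [ 0.2 -0.2 -0. ] g 0.0
tool x yaw -7.67 z [-0.001  0.001 -1.   ]
```

View pics/c.png

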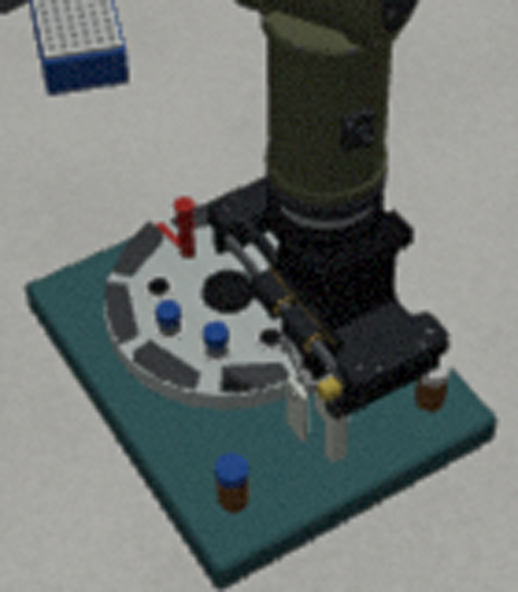

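```bash
python3 -c "
from h import *
for t in (0,.2,.4,.6,.8,.95):
    p=W((.014,.125+.058*np.sin(t),.088+.058*np.cos(t)));u=pr('scene',p);print(t,np.round((u-[190,120])*3.7))"
```

```text
0 [294. 344.]
0.2 [302. 355.]
0.4 [310. 369.]
0.6 [318. 383.]
0.8 [325. 398.]
0.95 [329. 408.]
```

Emit:
{"op": "move_arm", "data": {"jaw": [255,255,255,255], "slide": [[0,-0.5,0.2],[0,-0.5,0.2],[0,-0.3,0],[0,0,0]], "dr": [[0,0,0],[0,0,0],[0,0,0],[0,0,0]]}}

```text
time: 4.7
position: [0.5797, 0.114, 0.1215]
tool_rot: [-3.134, 0.211, 0.0]
ft_force: [-0.2, 0.9, -0.9]
grip_width: 0.007
```

```bash
python3 see.py d
```

```text
t 4.7 loc mm [ -0.2 151.6 121.5] F [-0.2  0.9 -0.9] g 0.01
tool x yaw -7.71 z [ 0.  0. -1.]
```

View pics/d.png

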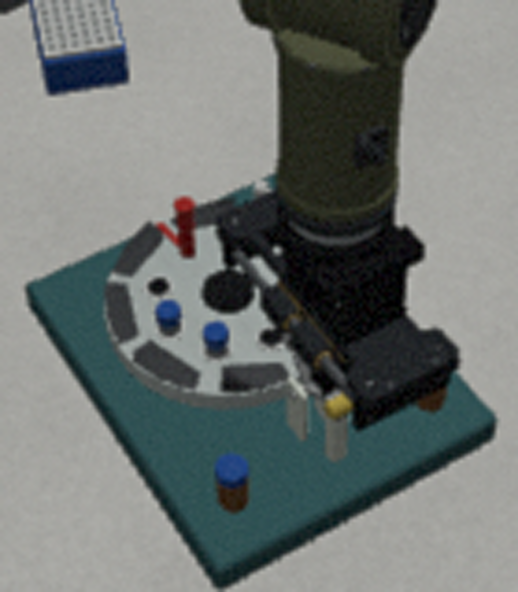

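Emit:
{"op": "move_arm", "data": {"jaw": [255,255,255,255,255], "slide": [[0,0.5,0],[0,0.3,-3],[0,0,-4],[0.7,4.5,-1],[1.2,4.7,0]], "dr": [[0,0,0],[0,0,0],[0,0,0],[0,0,0],[0,0,0]]}}

```text
time: 5.25
position: [0.5863, 0.0123, 0.2049]
tool_rot: [-3.135, 0.206, -0.009]
ft_force: [1.4, -0.5, -0.8]
grip_width: 0.003
```

Emit:
{"op": "move_arm", "data": {"jaw": [255,255,255,255,255], "slide": [[1.2,4.7,0],[1.2,4.7,0],[0,0.5,0],[0,0,0],[0,0,0]], "dr": [[0,0,0],[0,0,0],[0,0,0],[0,0,0],[0,0,0]]}}

```text
time: 5.75
position: [0.5953, -0.0887, 0.2016]
tool_rot: [-3.134, 0.211, 0.0]
ft_force: [-0.1, 1.4, 0.1]
grip_width: 0.005
```

```bash
python3 see.py e 1;python3 -c "
from h import *
st((40,-52,100))"
```

```text
t 5.75 loc mm [ 43.  -47.1 201.6] F [-0.1  1.4  0.1] g 0.01
tool x yaw -7.72 z [ 0.     0.001 -1.   ]
t 5.85 loc mm [ 42.9 -46.  201.8] F [-0.6  0.4 -0.3] g 0.0
tool x yaw -7.59 z [ 0.     0.001 -1.   ]
slide cm [-0.3   0.6  10.18]
```

View pics/e.png

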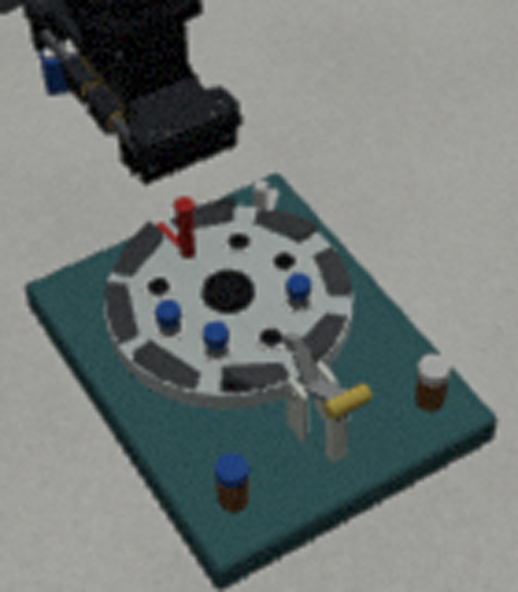

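View pics/et.png

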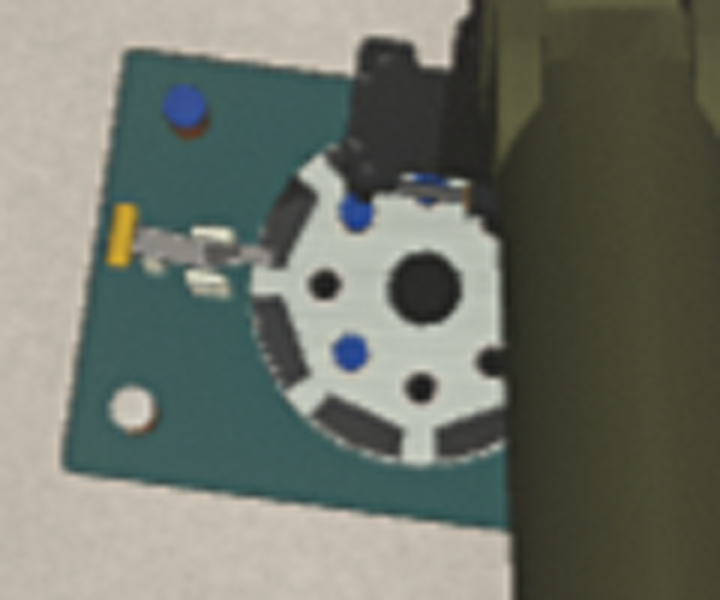

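The pawl is laid back, with the bar at (347,400) in the scene crop. Next I'll lower the finger beside the peg on its +x side.

Emit:
{"op": "move_arm", "data": {"jaw": [255,255,255,255,255], "slide": [[0,0.6,4],[0,0,4],[0,0,1.8],[0,0,0],[-0.5,0,0]], "dr": [[0,0,0],[0,0,0],[0,0,0],[0,0,0],[0,0,0]]}}

```text
time: 6.35
position: [0.5905, -0.0937, 0.1043]
tool_rot: [-3.134, 0.21, -0.002]
ft_force: [0.1, 0.9, 0.8]
grip_width: 0.002
```

```bash
python3 see.py f 1
```

```text
t 6.35 loc mm [ 38.8 -52.7 104.3] F [0.1 0.9 0.8] g 0.0
tool x yaw -7.65 z [ 0.001  0.    -1.   ]
```

View pics/f.png

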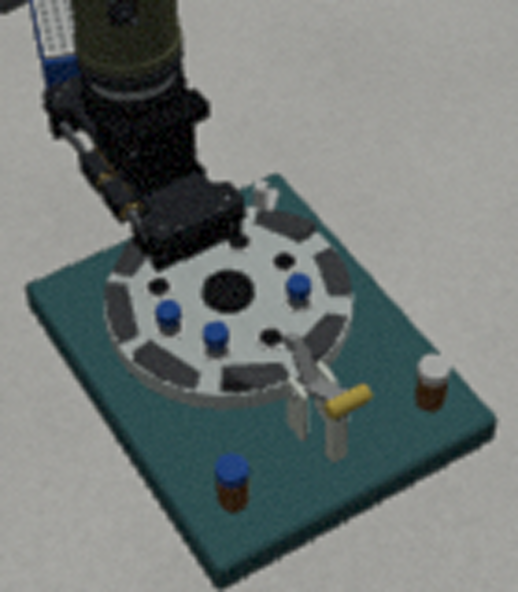

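View pics/ft.png

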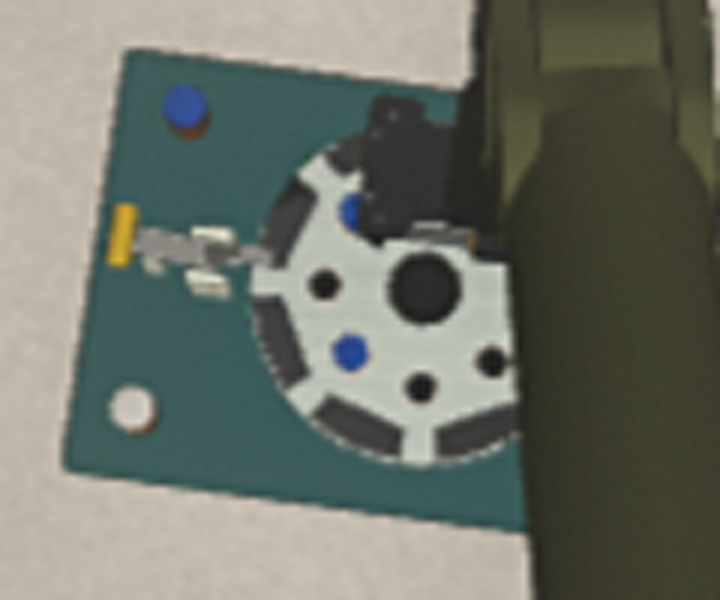

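Emit:
{"op": "move_arm", "data": {"jaw": [255,255,255,255,255], "slide": [[-1.0,0,0],[-0.6,0,0],[-0.8,0,0],[-0.8,0,0],[-0.8,-0.2,0]], "dr": [[0,0,0],[0,0,0],[0,0,0],[0,0,0],[0,0,0]]}}

```text
time: 6.95
position: [0.5502, -0.089, 0.1042]
tool_rot: [3.133, -0.215, 0.003]
ft_force: [3.5, -2.3, 0.4]
grip_width: 0.003
```

```bash
python3 see.py g
```

```text
t 6.95 loc mm [ -1.7 -53.5 104.2] F [ 3.5 -2.3  0.4] g 0.0
tool x yaw -7.84 z [ 0.002 -0.002 -1.   ]
```

View pics/g.png

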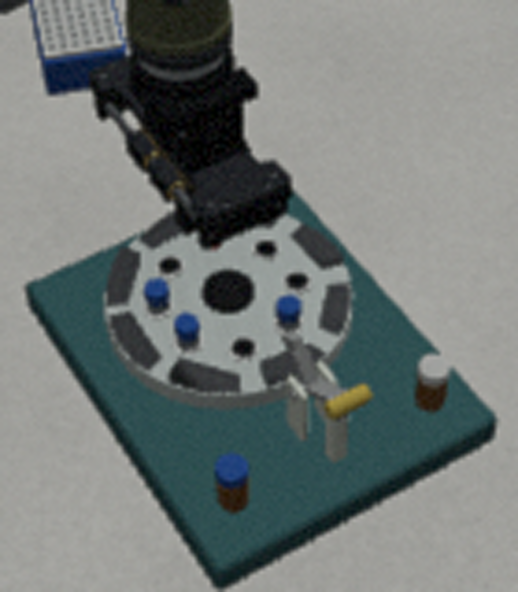

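```bash
cat > ang.py <<'E'
from h import *
def ang(cams=("scene",)):
  for n in cams:
    im,_=get_image(n)
    h=cv2.cvtColor(im,cv2.COLOR_RGB2HSV)
    m=((h[...,0]>105)&(h[...,0]<130)&(h[...,1]>130)).astype(np.uint8)
    k,lab,s,c=cv2.connectedComponentsWithStats(m)
    for i in range(1,k):
        if s[i,4]<6: continue
        l=L(wz(n,*c[i],.091));r=np.hypot(l[0],l[1])
        if r<.085: print(n,s[i,4],np.round(l[:2]*1000,1),round(r*1000,1),"ang",round(np.degrees(np.arctan2(l[1],l[0])),1))
if __name__=="__main__":
    import sys; st(); ang(tuple(sys.argv[1:]) or ("scene",))
E
python3 ang.py; python3 - <<'E'
import ang,numpy as np
# initial pics
for n in("scene","top"):
    a=np.load(f"pics/{n}0.npz")["im"]; ang.get_image=lambda _:(a,0); ang.ang((n,))
E
```

```text
t 7.0 loc mm [ -3.7 -52.4 103.7] F [-0.9  0.3  0.2] g 0.01
tool x yaw -7.8 z [-0.001 -0.    -1.   ]
scene 34 [ 54.4 -18.6] 57.5 ang -18.9
scene 33 [-21.6  56.4] 60.4 ang 111.0
scene 34 [54.2 26.1] 60.2 ang 25.7
scene 33 [-43.6  39.1] 58.6 ang 138.1
scene 34 [57.8  7.6] 58.3 ang 7.4
scene 34 [37.7 46.7] 60.0 ang 51.1
top 19 [58.3  4.2] 58.5 ang 4.2
top 21 [36.7 43.6] 57.0 ang 49.9
top 20 [-43.4  36. ] 56.4 ang 140.3
```

```bash
cat > ang.py <<'E'
from h import *
from scipy.optimize import least_squares
def ang(cams=("scene",)):
  for n in cams:
    im,_=get_image(n)
    h=cv2.cvtColor(im,cv2.COLOR_RGB2HSV)
    m=((h[...,0]>105)&(h[...,0]<130)&(h[...,1]>130)).astype(np.uint8)
    k,lab,s,c=cv2.connectedComponentsWithStats(m)
    P=[]
    for i in range(1,k):
        if s[i,4]<6: continue
        l=L(wz(n,*c[i],.091))
        if np.hypot(l[0],l[1])<.085: P.append(l[:2])
    P=np.array(P); a=np.degrees(np.arctan2(P[:,1],P[:,0]))
    out=[]
    for w0 in range(-60,20,5):
        base=[min((0,45,135),key=lambda b:abs(x-b-w0)) for x in a]
        f=lambda q:(P-.058*np.c_[np.cos(np.radians(np.array(base)+q[0])),np.sin(np.radians(np.array(base)+q[0]))]-q[1:]).ravel()*1000
        r=least_squares(f,[w0,0,0],x_scale=[1,.001,.001]); out.append((r.cost,*r.x))
    o=min(out);print(n,len(P),"raw",np.round(a,1),"w",round(o[1],2),"shift mm",np.round(np.array(o[2:])*1000,1),"cost",round(o[0],2))
if __name__=="__main__":
    import sys; st(); ang(tuple(sys.argv[1:]) or ("scene",))
E
python3 - <<'E'
import ang,numpy as np
for n in("scene","top"):
    a=np.load(f"pics/{n}0.npz")["im"]; ang.get_image=lambda _:(a,0); ang.ang((n,))
E
python3 ang.py
```

```text
scene 3 raw [138.1   7.4  51.1] w 5.2 shift mm [0.5 2.1] cost 0.23
top 3 raw [  4.2  49.9 140.3] w 5.36 shift mm [ 0.5 -1.1] cost 0.59
t 7.05 loc mm [ -3.7 -51.8 103.4] F [ 0.2  0.7 -0.5] g 0.01
tool x yaw -7.77 z [-0.002  0.    -1.   ]
scene 3 raw [-19.2 111.   25.8] w -22.02 shift mm [0.8 3. ] cost 0.2
```

Emit:
{"op": "move_arm", "data": {"jaw": [255,255,255,255], "slide": [[-0.6,-0.2,0],[-0.5,-0.3,0],[-0.4,-0.3,0],[0,0,0]], "dr": [[0,0,0],[0,0,0],[0,0,0],[0,0,0]]}}

```text
time: 7.5
position: [0.5356, -0.0766, 0.1033]
tool_rot: [-3.134, 0.211, 0.002]
ft_force: [-0.2, -1.0, -0.3]
grip_width: 0.007
```

```bash
python3 ang.py
```

```text
t 7.5 loc mm [-17.9 -43.3 103.3] F [-0.2 -1.  -0.3] g 0.01
tool x yaw -7.72 z [-0.001  0.001 -1.   ]
scene 3 raw [-35.2  10.2  96.2] w -37.66 shift mm [0.9 2.8] cost 0.12
```

Emit:
{"op": "move_arm", "data": {"jaw": [255,255,255], "slide": [[-0.3,-0.2,0],[-0.2,0,0],[0,0,0]], "dr": [[0,0,0],[0,0,0],[0,0,0]]}}

```text
time: 7.85
position: [0.532, -0.0743, 0.1036]
tool_rot: [-3.134, 0.212, -0.001]
ft_force: [1.4, -0.4, -1.1]
grip_width: 0.005
```

```bash
python3 ang.py
```

```text
t 7.85 loc mm [-21.8 -41.5 103.6] F [ 1.4 -0.4 -1.1] g 0.0
tool x yaw -7.74 z [ 0.     0.001 -1.   ]
scene 3 raw [-39.1   6.   92.1] w -41.85 shift mm [0.9 2.9] cost 0.03
```

Emit:
{"op": "move_arm", "data": {"jaw": [255,255,255], "slide": [[-0.2,0,0],[0,0,0],[0,0,0]], "dr": [[0,0,0],[0,0,0],[0,0,0]]}}

```text
time: 8.2
position: [0.5306, -0.0739, 0.1038]
tool_rot: [-3.133, 0.212, -0.002]
ft_force: [3.9, 3.1, -1.0]
grip_width: 0.004
```

```bash
python3 ang.py
```

```text
t 8.2 loc mm [-23.1 -41.3 103.8] F [ 3.9  3.1 -1. ] g 0.0
tool x yaw -7.74 z [ 0.002  0.001 -1.   ]
scene 3 raw [-41.2   4.3  90. ] w -43.96 shift mm [0.8 3.1] cost 0.07
```

Emit:
{"op": "move_arm", "data": {"jaw": [255,255,255,255,255], "slide": [[1.5,0,0],[0.5,0,-3],[0,0,-4],[0,0,-4],[0,-3,-1]], "dr": [[0,0,0],[0,0,0],[0,0,0],[0,0,0],[0,0,0]]}}

```text
time: 8.75
position: [0.5547, -0.0536, 0.2277]
tool_rot: [3.129, -0.226, 0.006]
ft_force: [0.5, 0.4, -0.4]
grip_width: 0.006
```

Emit:
{"op": "move_arm", "data": {"jaw": [255,255,255,255,255], "slide": [[0,-4.5,0],[0,-4.5,0],[0,-4.5,0],[0,-4.5,0],[0,-4.2,0]], "dr": [[0,0,0],[0,0,0],[0,0,0],[0,0,0],[0,0,0]]}}

```text
time: 9.25
position: [0.583, 0.1728, 0.2232]
tool_rot: [3.132, -0.213, -0.003]
ft_force: [0.3, -1.2, -0.2]
grip_width: 0.003
```

```bash
python3 ang.py scene top; python3 see.py i 1;python3 -c "
from h import *
st((0,210,106))"
```

```text
t 9.25 loc mm [ -5.  210.3 223.2] F [ 0.3 -1.2 -0.2] g 0.0
tool x yaw -7.8 z [-0.002 -0.002 -1.   ]
scene 3 raw [-40.9   4.5  90. ] w -43.75 shift mm [1.  3.1] cost 0.11
top 3 raw [ -0.7 -44.5  90.8] w -44.19 shift mm [ 0.  -1.1] cost 0.26
t 9.35 loc mm [ -7.5 216.8 223.2] F [-0.3  0.3  0.6] g 0.01
tool x yaw -7.18 z [-0.003  0.003 -1.   ]
t 9.45 loc mm [ -5.2 210.  222.9] F [-0.4 -0.6  0. ] g 0.01
tool x yaw -7.62 z [-0.002 -0.002 -1.   ]
slide cm [ 0.54 -0.02 11.69]
```

View pics/i.png

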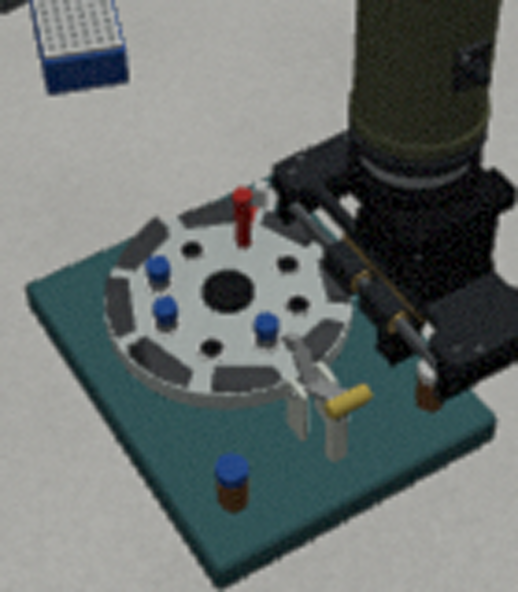

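View pics/it.png

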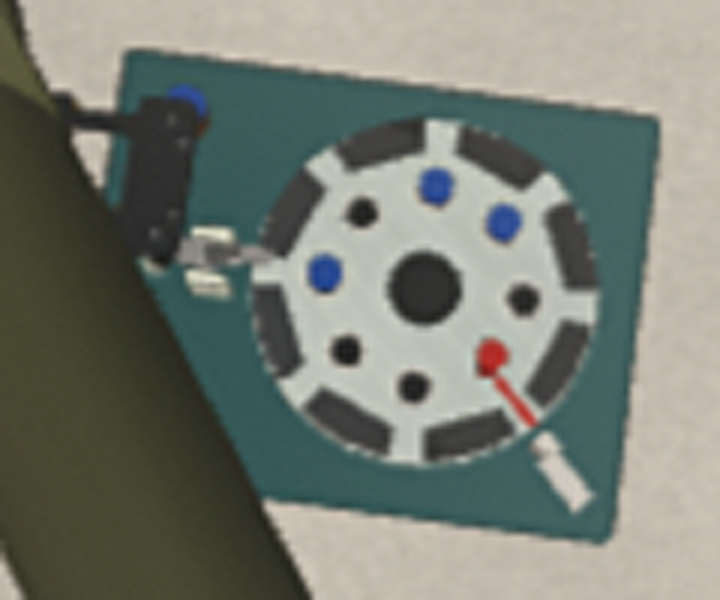

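The red stripe (515,400) lines up with the white pointer (545,445), and the wheel reads about −44° from both cameras. Next I'll lower the finger behind the bar.

Emit:
{"op": "move_arm", "data": {"jaw": [255,255,255,255,255], "slide": [[0.5,-0.3,4],[0,0,4],[0,0,2.5],[0,0,1],[0,0,0]], "dr": [[0,0,0],[0,0,0],[0,0,0],[0,0,0],[0,0,0]]}}

```text
time: 9.95
position: [0.5884, 0.172, 0.1071]
tool_rot: [3.132, -0.216, -0.005]
ft_force: [0.0, -0.4, 0.4]
grip_width: 0.003
```

```bash
python3 see.py j
```

```text
t 9.95 loc mm [  0.5 210.2 107.1] F [ 0.  -0.4  0.4] g 0.0
tool x yaw -7.9 z [-0.003 -0.002 -1.   ]
```

View pics/j.png

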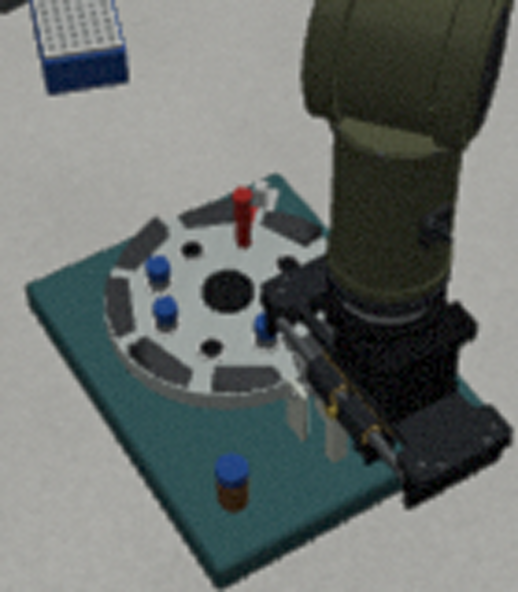

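Emit:
{"op": "move_arm", "data": {"jaw": [255,255,255,255,255], "slide": [[0,1.0,0],[0,0.6,0],[0,0.6,-0.4],[0,0.6,-0.5],[0,0.5,-0.5]], "dr": [[0,0,0],[0,0,0],[0,0,0],[0,0,0],[0,0,0]]}}

```text
time: 10.5
position: [0.5853, 0.1428, 0.1243]
tool_rot: [-3.132, 0.212, -0.004]
ft_force: [0.7, 2.8, 2.5]
grip_width: 0.007
```

```bash
python3 see.py k
```

```text
t 10.5 loc mm [  1.4 180.8 124.3] F [0.7 2.8 2.5] g 0.01
tool x yaw -7.74 z [ 0.002  0.002 -1.   ]
```

View pics/k.png

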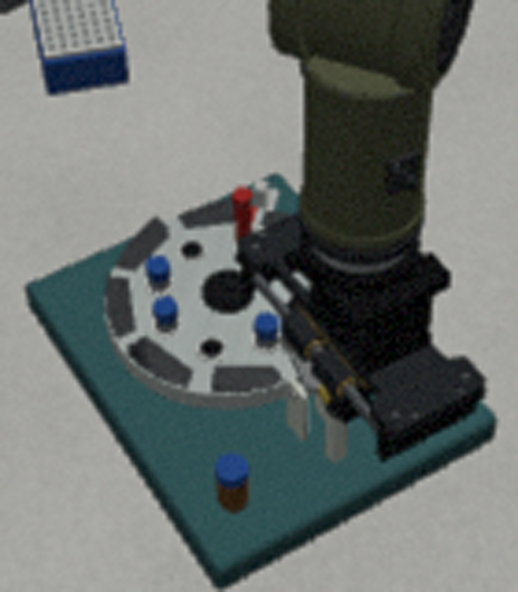

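Emit:
{"op": "move_arm", "data": {"jaw": [255,255,255,255,255], "slide": [[0,0.5,-0.3],[0,0.5,-0.3],[0,0.5,-0.2],[0,0.4,-0.1],[0,0.4,-0.1]], "dr": [[0,0,0],[0,0,0],[0,0,0],[0,0,0],[0,0,0]]}}

```text
time: 11.05
position: [0.5813, 0.1181, 0.1323]
tool_rot: [3.134, -0.214, -0.001]
ft_force: [-1.0, -0.2, -0.3]
grip_width: 0.004
```

```bash
python3 see.py l
```

```text
t 11.05 loc mm [  0.8 155.9 132.3] F [-1.  -0.2 -0.3] g 0.0
tool x yaw -7.8 z [-0.001 -0.001 -1.   ]
```

View pics/l.png

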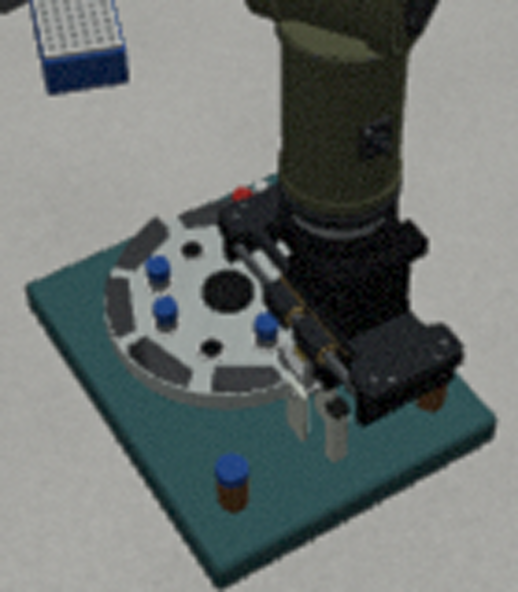

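Emit:
{"op": "move_arm", "data": {"jaw": [255,255,255,255,255], "slide": [[0,-2,0],[0,-2,-4],[0,-2,-4],[0,-3,-4],[0,0,0]], "dr": [[0,0,0],[0,0,0],[0,0,0],[0,0,0],[0,0,0]]}}

```text
time: 11.6
position: [0.595, 0.2152, 0.259]
tool_rot: [-3.127, 0.202, -0.013]
ft_force: [0.6, 0.6, 0.1]
grip_width: 0.002
```

```bash
python3 ang.py scene top; python3 see.py m 1
```

```text
t 11.6 loc mm [  1.2 254.  259. ] F [0.6 0.6 0.1] g 0.0
tool x yaw -7.4 z [ 0.009  0.007 -1.   ]
scene 3 raw [-41.2   4.2  90. ] w -43.96 shift mm [0.8 3.1] cost 0.06
top 3 raw [ -0.7 -44.5  90.8] w -44.19 shift mm [ 0.  -1.1] cost 0.26
t 11.7 loc mm [  0.7 247.9 253.2] F [ 1.  -0.4 -0.9] g 0.0
tool x yaw -7.65 z [ 0.001  0.    -1.   ]
```

View pics/m.png

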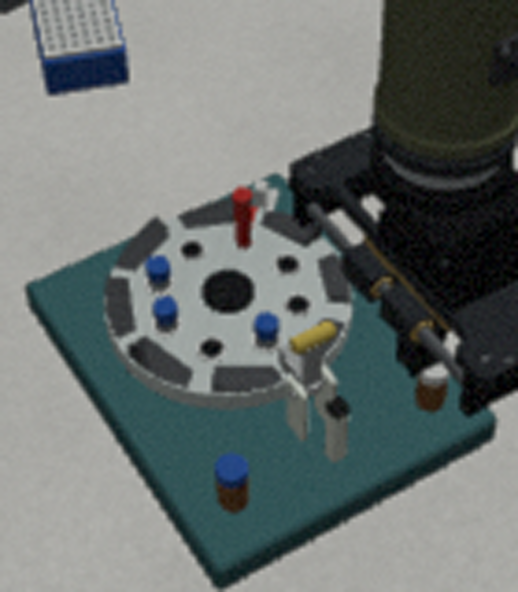

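View pics/mt.png

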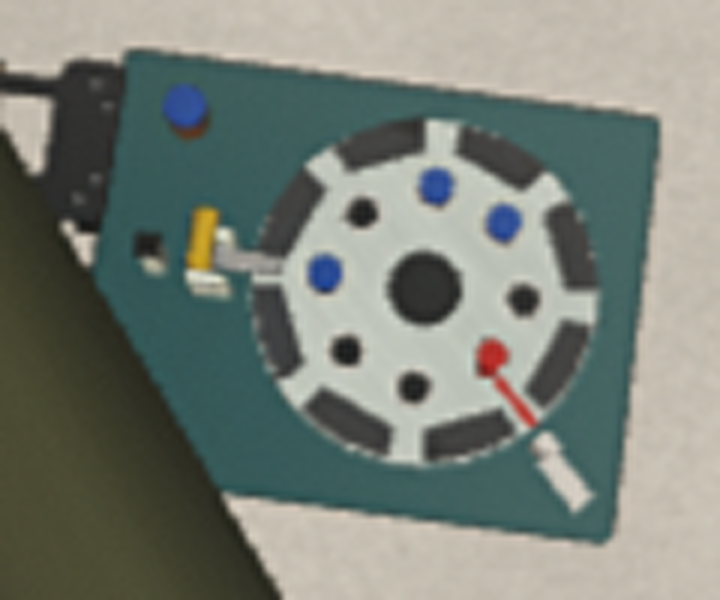

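```bash
cat > bar.py <<'E'
from h import *
def bar(im,n):
    h=cv2.cvtColor(im,cv2.COLOR_RGB2HSV);m=(h[...,0]>15)&(h[...,0]<35)&(h[...,1]>130)
    c0=pr(n,W((0,.13,.146)));v,u=np.nonzero(m);k=np.hypot(u-c0[0],v-c0[1])<20
    return np.array([u[k].mean(),v[k].mean()]),k.sum()
if __name__=="__main__":
  for n in("scene","top"):
    print(n,"init",bar(np.load(f"pics/{n}0.npz")["im"],n),"now",bar(get_image(n)[0],n))
    for t in(0,.03,.06,.1,.2,.3): print(t,np.round(pr(n,W((0,.125+.058*np.sin(t),.088+.058*np.cos(t)))),2))
E
python3 bar.py
```

```text
scene init (array([274.6 , 210.58]), np.int64(50)) now (array([274.79591837, 210.40816327]), np.int64(49))
0 [273.74 210.7 ]
0.03 [274.09 211.13]
0.06 [274.44 211.58]
0.1 [274.91 212.19]
0.2 [276.07 213.82]
0.3 [277.21 215.56]
top init (array([228.24324324, 179.45945946]), np.int64(37)) now (array([228.21052632, 179.34210526]), np.int64(38))
0 [227.99 179.5 ]
0.03 [227.46 179.43]
0.06 [226.94 179.37]
0.1 [226.26 179.28]
0.2 [224.56 179.1 ]
0.3 [222.91 178.95]
```

```bash
python3 -c "
from bench import *
print(close_job())"
```

```text
the job is handed in; nothing more can be done
None
```

I've finished the job and handed it in at about 12 s of the 61 s allowed. With the shut fingers I laid the pawl right back and pushed the wheel clockwise by its red peg to the white pointer. I then tipped the pawl down and backed the arm well clear.

**Wheel:** the last checks read −44.0° from the scene camera and −44.2° from the top camera, against a target of −45°. That is inside the notch's ±3.15° play. The reading did not shift when the pawl dropped, and in the top view the red stripe lines up with the pointer.

**Pawl:** the yellow bar sits where a fully seated pawl would put it, within about 0.03 rad. I judged this from the images and did not press on the bar to confirm it.

**Other things:** the two deck vials look unmoved, and contact forces stayed at a few newtons. No check failed. The two cameras' estimates of the wheel centre differed by about 4 mm, but their wheel angles agreed closely.

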